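# Shut and latch the gate of the cup rack

### The arm

A 6-joint arm with a two-finger parallel gripper is mounted at the origin on the work surface. World frame = base frame: x ahead of the robot, y to its left, z up, the work surface at z = 0. Lengths are in m, angles in degrees, forces in N, time in s.
With the tool pointing down it reaches from about 0.375 to 0.9 m from the base axis. Payload 3.1 kg.
Tool frame: the origin (TCP) lies between the finger pads; the fingertips stand 11 mm ahead of it and the grasp point (between the pads) lies 8 mm behind it; z points along the fingers, y is the direction in which the jaws open and shut (so a half turn about z gives the same grasp; the last joint's range is limited). The gripper opens to 87 mm and grips with 3 to 60 N. Pads are 19 mm wide; open, the fingers measure 117 mm over their backs; the gripper's body (75 mm by 190 mm) begins 51 mm behind the grasp point.
Start: joints at [64.887, 30.224, 82.088, -0, 67.689, -10.227], TCP at [0.161, 0.604, 0.199] pointing down, gripper open.
Joint ranges: [-176.69, 176.69], [-43.24, 126.21], [12.49, 139.97], [-82, 262], [0, 151.66], [-163.58, 163.58]. Speed limits (degrees/s): [159.86, 159.86, 180, 180, 180, 180].

### API

Orientations are given as a 3x3 rotation matrix whose columns are the frame's x, y, z axes.
In Python, from rig import bot, vision gives the robot as it stands. The module is installed in compiled form; this text tells all that it offers.
- The arm moves only by the tool jog_arm, never from a script. Its argument "rows" is a list of rows, each an object with "dp": the shift along the tool's x, y, z in mm, a list of three; "turn": the turn, a rotation vector about the tool's x, y, z in degrees, a list of three; "grip": the opening, from 0 (shut) to 1 (fully open). A call has 1 to 10 rows; each row is the pose to reach, as a shift and turn from the pose commanded when the call began, along the tool's axes at that moment; what a row does not reach only later rows make up. A row lasts 1/10 s, in which the tool goes at most 50 mm and 8.59 degrees, less where a joint would pass 70% of its speed; a pose out of reach is approached as far as the arm can. A call with a gripper value outside its range is refused whole. The fingers move at their own pace and stop on an object; the grip force is fixed at half the most. Time passes only in rows, so rows that repeat a pose let the fingers close. It gives the time, the measured TCP pose, the force and the opening at its end, in the units of the state.
- bot.read_state(): the state, without advancing time (a new reading comes with each control period).
- vision.capture(name): name is "scene" or "top" or "wrist"; returns (picture, depth): 400x640x3 uint8, red, green, blue; 400x640 float32, m along the optical axis (not along the pixel's ray), 0 where there is no reading.
- vision.camera_info(name): a dict with "vertical_fov" (degrees; the focal length in pixels is half the picture's height over the tangent of half this angle, whatever the lens; pixels are square), "cx", "cy" (the principal point, pixels), "position" and "rotation" of the camera in the world. Camera axes: x right, y down, z forward; pixel columns grow to the right and rows downward; lengths in m; the calibration is good to about 2 mm. A picture is of the moment at which its call begins: read the wrist's pose just before it. camera_info takes no time and is no camera call; for the wrist camera it gives the pose at the moment of the call.
- bot.hand_in(): hands the job in, once; it reports no verdict.
The state is a dict: "time_s": time; "joint_positions": joint angles; "qvel": joint speeds; "tau": joint torques, N m; "position": TCP position; "tcp_rot": TCP orientation; "force": force on the tool from outside, world axes, zero at the start; "moment": the same for the moment, N m; "opening": opening from 0.0 (shut) to 1.0 (fully open).
Only numpy, scipy, OpenCV 4.12 (cv2) and the standard library are available. Lean on these libraries where they do the work, as an engineer would, in place of code of your own. Each camera call takes 0.05 s, during which the arm holds its last target.

### The job

The gate of the bamboo cup rack stands ajar. Lift its steel latch bar by the black knob, swing the gate shut with the bar passing over the catch, press the gate gently home against its rubber buffer and let the bar drop fully down behind the catch, so that the gate stays latched when you let go. Do not ram or force the gate, the bar or the catch, and leave the cups and jugs where they stand.

Things in the scene. Friction and masses are not known exactly. Their poses are not given: they have to be found in the camera images.
- rack: Bamboo cup rack fixed on the sideboard, base 225 x 315 x 12 mm, 57 mm high rails on three sides, a gate on the robot's side. Origin on the sideboard under the middle of the shut gate's line; +x points into the rack (the way the gate closes), +y along the shut gate to its vertical hinge axis at (0, 135) mm, z up. The catch post is at the other end. Only its yaw varies; it stays level.
- hinge (a point): Point on the gate's vertical hinge axis, 98 mm above the sideboard. The gate is 16 mm thick, 250 mm long from the hinge axis, its top edge 112 mm above the sideboard. The bottom rail (23 to 41 mm up) runs 25 mm past the free end as a nose.
- gate (a joint): Gate angle in rad: 0 = shut (nominal), grows as the free end swings out of the rack towards the robot (clockwise from above). The gate stays where it is left; hinge friction is about 0.5 N at the knob. The true shut angle lies anywhere from -0.065 to 0.065, because the catch bracket is adjustable.
- bar (a joint): Angle of the latch bar in rad: 0 = level, down on its stop (as it starts); grows as its free end rises, up to 0.40. It falls by its own weight; lifting it takes about 2 N at the knob. Lying on top of the catch it reads about 0.08; above 0.10 it clears the catch.
- pivot (a point): Pivot of the latch bar on the gate's outer face, 98 mm above the sideboard, 55 mm from the hinge along the gate and 15 mm in front of the gate's middle plane. Its axis is square to the gate. The bar is flat steel, 8 mm thick and 20 mm high; it reaches 225 mm from the pivot, 30 mm past the gate's free end, where it drops behind the catch.
- knob (a point): Centre of the knob on the bar, an upright black cylinder 18 mm in diameter and 46 mm tall. With the bar down it spans 120 to 166 mm above the sideboard (centre 143) and stands 140 mm from the pivot along the bar (195 mm from the hinge along the gate) and 45 mm above the pivot; it tips with the bar. Nothing else is higher than 118 mm within 120 mm of it.
- post: Bamboo catch post of the rack, 36 x 52 x 118 mm high, fixed, and carrying the steel catch bracket and its rubber buffer. Origin on the sideboard under its middle.
- cup_a: White ceramic espresso cup, 62 mm across, 55 mm high, with a handle, standing loose in the rack. Origin under its foot.
- cup_b: The other espresso cup, alike. Origin under its foot.
- milk_jug: Stainless steel milk jug, 88 mm across, 105 mm high, loose on the sideboard to one side of the rack. Origin under its foot.
- plunger_jug: Empty glass plunger jug, 95 mm across, 214 mm high to the plunger's knob, loose on the sideboard on the other side of the rack. Origin under its foot.
- buffer_nominal (a point): Nominal place of the face of the rubber buffer on the catch bracket; it meets the nose of the gate's bottom rail, 265 mm from the hinge. Stiffness 3 N/mm, solid after 3 mm. The bar clears the catch after 1 to 2 mm of squeeze, felt as 4 to 8 N at the knob; solid is about 12 N there, so 10 N is right and 17 N too much. Once latched it holds the bar to the catch.
- catch_nominal (a point): Nominal top inner edge of the catch, a square upright steel tooth 34 mm thick and 14 mm wide, top 106 mm above the sideboard, 18 mm above the lowered bar's lower edge. Latched, the bar is behind it (inside). The bracket with tooth and buffer has slotted screws: both may stand up to 16 mm nearer to or farther from the robot than these points, which no reading tells. Close by feel.

How it is judged:
By the outcome, as a careful person would: the job done as asked, in the order asked, and still so for the second after the job is handed in, with the robot touching nothing.
It also fails if it takes over 48 s, if anything falls off the work surface, if the arm or the gripper's body presses on something with over 40 N, if the wrist force passes 120 N, or if a joint passes its speed limit or range.

## Working session

There is one attempt and no reset: what is moved stays moved. The work goes in short steps, Python scripts to look and compute and a tool call to move; the robot and the scene stay as the last step left them, time stands still between calls to the robot, and variables do not carry over. Pictures are saved under pics/ and viewed, and the job is handed in when it is done.

Besides the shell and the picture viewer there is one more tool, called after "Call:" as name([rows], argument=value, ...), one row to a line, values as JSON. jog_arm: Moves the arm, as the interface text tells. Its arguments: {"type":"object","properties":{"rows":{"type":"array"}},"required":["rows"]}

```bash
mkdir -p pics; cat > h.py <<'E'
import numpy as np,cv2
from rig import bot,vision
def snap(name,fn):
    ci=vision.camera_info(name); p,d=vision.capture(name)
    cv2.imwrite('pics/'+fn+'.png',p[:,:,::-1]); np.savez('pics/'+fn+'.npz',p=p,d=d,pos=ci['position'],R=ci['rotation'],f=200/np.tan(np.radians(ci['vertical_fov']/2)),cx=ci['cx'],cy=ci['cy'])
    return p,d,ci
def load(fn): return np.load('pics/'+fn+'.npz')
def ray(z,u,v):
    r=np.array([(u-z['cx'])/z['f'],(v-z['cy'])/z['f'],1.]); return z['R']@r
def onplane(z,u,v,h):
    r=ray(z,u,v); return z['pos']+r*(h-z['pos'][2])/r[2]
def cloud(z):
    d=z['d']; v,u=np.mgrid[:400,:640]
    c=np.stack([(u-z['cx'])/z['f']*d,(v-z['cy'])/z['f']*d,d],-1)
    return c@z['R'].T+z['pos']
E
python3 - <<'E'
from h import *
s=bot.read_state()
for k,v in s.items(): print(k,np.round(v,3).tolist())
for n in ['scene','top','wrist']:
    p,d,ci=snap(n,n+'0'); print(n,ci['vertical_fov'],ci['cx'],ci['cy'],np.round(ci['position'],3),np.round(ci['rotation'],3).tolist(), (d>0).mean())
E
```

```text
time_s 0.0
joint_positions [64.886, 30.281, 82.157, -0.002, 67.688, -10.227]
qvel [-0.003, -0.046, -0.138, 0.038, 0.054, 0.029]
tau [-0.0, -44.004, -17.659, 0.063, 0.058, -0.0]
position [0.16, 0.603, 0.198]
tcp_rot [[-0.966, 0.257, -0.001], [0.257, 0.966, -0.002], [0.0, -0.002, -1.0]]
force [-0.9, 0.171, -0.264]
moment [0.027, -0.011, -0.024]
opening 0.998
scene 42.63819550293771 323.98072466374424 196.21175910556147 [ 1.381 -0.493  0.773] [[0.612, 0.453, -0.648], [0.79, -0.373, 0.486], [-0.022, -0.81, -0.587]] 0.99594140625
top 56.98357906020897 320.55071997450267 196.46480597106876 [0.511 0.06  0.861] [[0.004, -0.991, 0.135], [-1.0, -0.004, 0.005], [-0.004, -0.135, -0.991]] 0.995921875
wrist 68.34460559654258 322.3213140118065 196.85809533418296 [0.092 0.622 0.384] [[0.257, 0.933, 0.252], [0.966, -0.248, -0.068], [-0.001, 0.261, -0.965]] 0.9917265625
```

View pics/scene0.png

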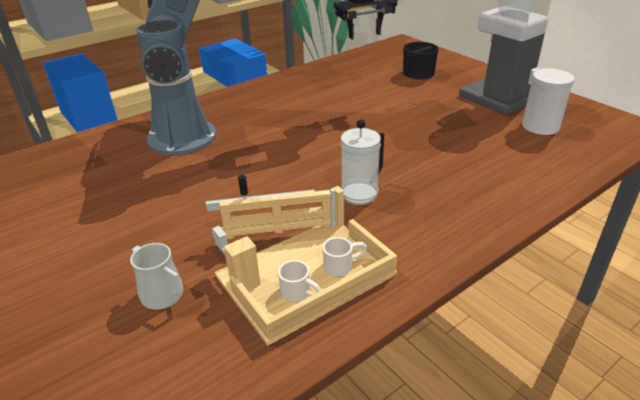

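View pics/top0.png

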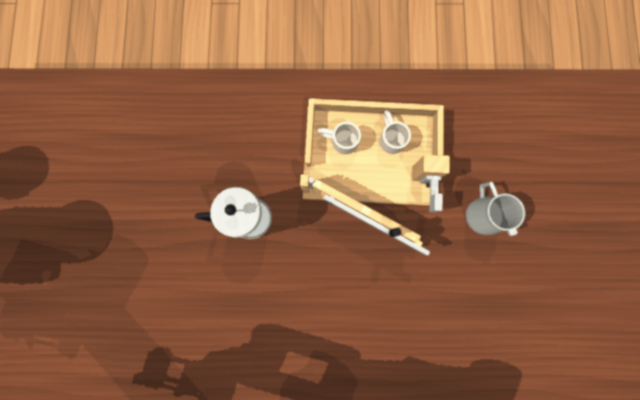

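View pics/wrist0.png

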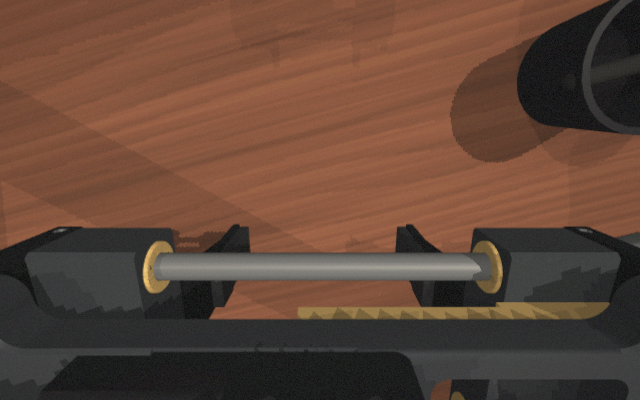

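The top view shows the gate open about 30°: hinge near px (308,181), knob (395,232), catch (436,195), post (436,165). The milk jug is at (500,213) and the plunger jug at (235,210). Next I measure these.

```bash
python3 - <<'E'
from h import *
t=load('top0'); s=load('scene0')
ct=cloud(t); cs=cloud(s)
def dark(z,r):
    p=z['p'].astype(int).max(-1); m=np.zeros((400,640),bool); x0,x1,y0,y1=r; m[y0:y1,x0:x1]=p[y0:y1,x0:x1]<70; return m
mt=dark(t,(380,412,220,245)); ms=dark(s,(232,252,170,198))
for n,m,c in(('top',mt,ct),('scene',ms,cs)):
    P=c[m]; v,u=np.nonzero(m); print(n,m.sum(),u.min(),u.max(),v.min(),v.max(),'median',np.round(np.median(P,0),4),'z',np.round(np.percentile(P[:,2],[2,50,98]),3))
    Q=P[(P[:,2]>.155)&(P[:,2]<.175)]; print(' top pts',len(Q),Q.mean(0) if len(Q) else'')
    if n=='scene':
        Q=P[(P[:,2]>.125)&(P[:,2]<.175)]; print(Q.mean(0),Q.min(0),Q.max(0))
v,u=np.nonzero(mt);print('knob by plane .166',onplane(t,u.mean(),v.mean(),.16))
# steel bar, gate: points 0.09<z<.112 near
reg=np.zeros((400,640),bool); reg[170:260,295:435]=1
h=ct[...,2]
b=reg&(h>.095)&(h<.125); 
hsv=cv2.cvtColor(t['p'],cv2.COLOR_RGB2HSV)
for n,m in(('bamboo',b&(hsv[...,1]>80)),('steel',b&(hsv[...,1]<50)&(hsv[...,2]>90))):
    P=ct[m]; l=cv2.fitLine(P[:,:2].astype(np.float32),cv2.DIST_HUBER,0,.01,.01).ravel(); print(n,len(P),'z',np.median(P[:,2]),'dir',l[:2],np.degrees(np.arctan2(l[1],l[0])),'pt',l[2:])
    k=(P[:,:2]-l[2:])@l[:2]; print('  ends',l[2:]+l[:2]*k.min(),l[2:]+l[:2]*k.max())
# rack rails top z~.057
w=np.zeros((400,640),bool); w[90:215,290:460]=1
m=w&(abs(h-.057)<.006)&(hsv[...,1]>60)
P=ct[m][:,:2].astype(np.float32); print('rails',len(P),cv2.minAreaRect(P),cv2.boxPoints(cv2.minAreaRect(P)).tolist())
m=w&(h>.112)&(h<.124); m[:,:415]=0
P=ct[m]; print('post',len(P),np.median(P,0),cv2.minAreaRect(P[:,:2].astype(np.float32)))
m=w&(h>.09)&(h<.112)&(hsv[...,1]<60); m[:,:418]=0
P=ct[m]; print('catch',len(P),np.median(P,0),cv2.minAreaRect(P[:,:2].astype(np.float32)))
big=cv2.resize(t['p'][85:265,280:540],None,fx=3,fy=3,interpolation=cv2.INTER_CUBIC); cv2.imwrite('pics/topz.png',big[:,:,::-1])
big=cv2.resize(s['p'][160:350,120:420],None,fx=2.6,fy=2.6,interpolation=cv2.INTER_CUBIC); cv2.imwrite('pics/scz.png',big[:,:,::-1])
E
```

```text
top 61 390 399 229 236 median [ 0.5388 -0.0759  0.1656] z [0.14  0.166 0.168]
 top pts 48 [ 0.53906836 -0.07798594  0.16518162]
scene 133 239 247 175 194 median [ 0.5455 -0.0848  0.1493] z [0.123 0.149 0.165]
 top pts 49 [ 0.54336175 -0.08378704  0.16180053]
[ 0.54478307 -0.08501026  0.14859841] [ 0.53287674 -0.09355563  0.12535822] [ 0.54981552 -0.0759649   0.16681842]
knob by plane .166 [ 0.53880294 -0.07715278  0.16      ]
bamboo 1012 z 0.1118632269607549 dir [0.46180898 0.8869794 ] 62.496098 pt [ 0.5835629 -0.0283618]
  ends [ 0.5276414  -0.13576818] [0.65346589 0.10589826]
steel 586 z 0.10791723783226476 dir [0.49357232 0.8697047 ] 60.424343 pt [ 0.56500685 -0.03500127]
  ends [ 0.49783805 -0.15335682] [0.63778297 0.09323471]
rails 1389 ((0.729442834854126, -0.054747700691223145), (0.30746424198150635, 0.22187724709510803), 87.01272583007812) [[0.6106433272361755, -0.2024894505739212], [0.8322190642356873, -0.21405239403247833], [0.8482423424720764, 0.09299404919147491], [0.6266666054725647, 0.10455699265003204]]
post 447 [ 0.68053347 -0.17341798  0.11808233] ((0.6817405819892883, -0.17398439347743988), (0.05101637914776802, 0.03635009005665779), 87.07522583007812)
catch 152 [ 0.60309392 -0.17702383  0.10554347] ((0.6034072637557983, -0.1786564439535141), (0.01447375025600195, 0.03338376432657242), 88.2785873413086)
```

View pics/topz.png

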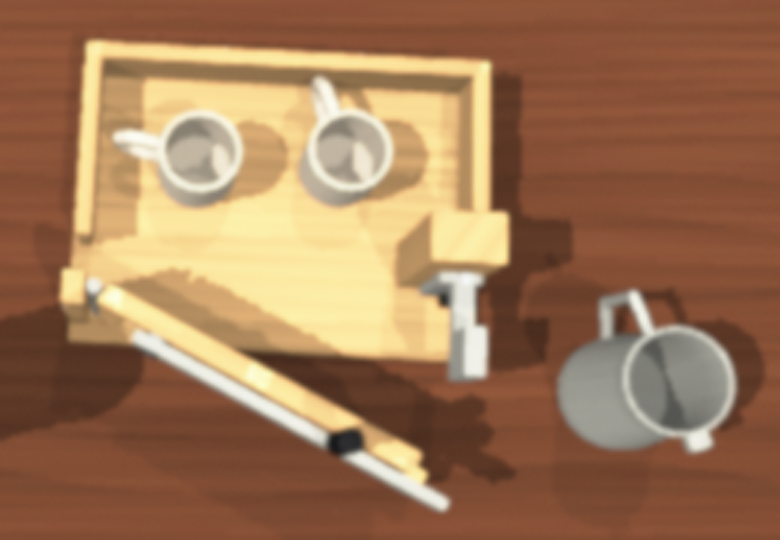

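View pics/scz.png

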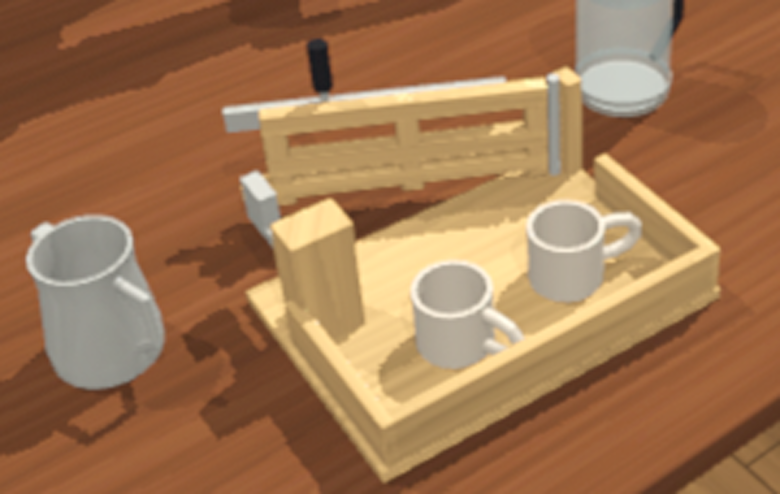

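```bash
python3 - <<'E'
from h import *
t=load('top0'); s=load('scene0'); ct=cloud(t)
for u,v in((312,182),(311,181)): print('pin top',onplane(t,u,v,.112),ct[v,u])
print('scene pin top',onplane(s,120+553/2.6,160+76/2.6,.114), cloud(s)[160+78//3,120+553//3])
def tri(a,b):
    (z1,u1,v1),(z2,u2,v2)=a,b; r1=ray(z1,u1,v1);r2=ray(z2,u2,v2)
    A=np.stack([r1,-r2],1); k=np.linalg.lstsq(A,z2['pos']-z1['pos'],rcond=None)[0]
    p=z1['pos']+k[0]*r1;q=z2['pos']+k[1]*r2; return (p+q)/2,np.linalg.norm(p-q)
print('tri pin',tri((t,311.7,181.7),(s,332.5,189)))
print('tri knob top',tri((t,395,231.5),(s,120+317/2.6,160+42/2.6)))
# knob expected for hinge H & angle
yaw=-2.98
for H in (np.array([.6445,.093]),):
  for th in (24,25,26,27,28):
    a=np.radians(yaw-90-th); d=np.array([np.cos(a),np.sin(a)]); n=np.array([d[1],-d[0]])  # outward
    n = n if n[0]<0 else -n
    print(th,'knob',H+.195*d+.015*n,'gate end',H+.25*d,'bar end',H+.28*d+.015*n)
y=np.radians(yaw); R=np.array([[np.cos(y),-np.sin(y)],[np.sin(y),np.cos(y)]])
print('post in rack from hinge', R.T@(np.array([.6805,-.1734])-H),'catch',R.T@(np.array([.6034,-.1787])-H))
P=ct[(ct[...,2]>.10)&(ct[...,2]<.125)&(np.arange(640)[None]>295)&(np.arange(640)[None]<435)&(np.arange(400)[:,None]>170)&(np.arange(400)[:,None]<260)]
E
```

```text
pin top [0.6429657  0.08079768 0.112     ] [0.64227765 0.08068751 0.11589839]
pin top [0.64505251 0.0828769  0.112     ] [0.64451455 0.08278377 0.11500069]
scene pin top [0.64469841 0.08388523 0.114     ] [ 0.45423316  0.13653831 -0.00260432]
tri pin (array([0.64385362, 0.08240973, 0.11458023]), np.float64(0.0025491457664317636))
tri knob top (array([ 0.53892619, -0.07908478,  0.16398081]), np.float64(0.0031843894503636194))
24 knob [ 0.54266503 -0.07397197] gate end [ 0.53108014 -0.12979124] bar end [ 0.50410228 -0.14972099]
25 knob [ 0.53976648 -0.07216928] gate end [ 0.52720917 -0.12777785] bar end [ 0.4998876  -0.14723375]
26 knob [ 0.53689983 -0.07031627] gate end [ 0.52337393 -0.12569722] bar end [ 0.49571697 -0.14467332]
27 knob [ 0.53406596 -0.06841351] gate end [ 0.51957558 -0.12354997] bar end [ 0.49159165 -0.1420405 ]
28 knob [ 0.53126572 -0.06646159] gate end [ 0.51581529 -0.12133676] bar end [ 0.48751292 -0.13933609]
post in rack from hinge [ 0.04980075 -0.26416821] catch [-0.02691945 -0.27346927]
```

```bash
cat >> h.py <<'E'
from scipy.spatial.transform import Rotation as Ro
H=np.array([.644,.0835]); YAW=-2.98; OFF=np.zeros(3)
def pose(th,phi,g=49.,back=0.,H=H,push=0.):
    "tool TCP pose for gate angle th(deg), bar angle phi(rad); g = grasp height above pivot along knob mm; back: withdraw mm"
    a=np.radians(YAW-90-th); d=np.array([np.cos(a),np.sin(a),0]); inn=np.array([-d[1],d[0],0.])  # into rack
    if inn[0]<0: inn=-inn
    c,s=np.cos(phi),np.sin(phi); up=np.array([0,0,1.])
    al=c*d+s*up; nz=-s*d+c*up           # bar axes
    P=np.array([*H,.098])+.055*d-.015*inn
    G=P+.140*al+g/1000*nz + push/1000*inn
    z=-nz; y=inn; x=np.cross(y,z)
    return G+.008*z+back/1000*(-z), np.stack([x,y,z],1)
def rel(p,R,p0=None,R0=None):
    if p0 is None:
        s=bot.read_state(); p0=np.array(s['position']);R0=np.array(s['tcp_rot'])
    return np.round(R0.T@(p-p0)*1000,1).tolist(), np.round(np.degrees(Ro.from_matrix(R0.T@R).as_rotvec()),2).tolist()
E
python3 - <<'E'
from h import *
p,R=pose(25.5,0); p2=p+[0,0,.10]
print(p,R.round(3).tolist()); print(rel(p2,R))
t=load('top0');print('plunger',onplane(t,230,210,.21),'milk',onplane(t,506,213,.105))
E
```

```text
[ 0.53782911 -0.08074903  0.139     ] [[0.477, 0.879, -0.0], [0.879, -0.477, -0.0], [-0.0, 0.0, -1.0]]
([-540.7, -564.3, -39.7], [-0.08, 0.07, 103.59])
plunger [0.57470216 0.2233143  0.21      ] milk [ 0.58097397 -0.31801785  0.105     ]
```

Call:
jog_arm([
  {"dp": [0,0,-50],"turn": [0,0,0],"grip": 1},
  {"dp": [-20,-20,-90],"turn": [0,0,4],"grip": 1},
  {"dp": [-55,-57,-90],"turn": [0,0,11],"grip": 1},
  {"dp": [-88,-91,-90],"turn": [0,0,18],"grip": 1},
  {"dp": [-121,-126,-90],"turn": [0,0,25],"grip": 1},
  {"dp": [-154,-160,-90],"turn": [0,0,32],"grip": 1},
  {"dp": [-187,-195,-90],"turn": [0,0,39],"grip": 1},
  {"dp": [-220,-229,-90],"turn": [0,0,46],"grip": 1},
  {"dp": [-253,-264,-90],"turn": [0,0,53],"grip": 1},
  {"dp": [-286,-298,-90],"turn": [0,0,60],"grip": 1},
])

```text
time_s: 1.15
position: [0.3607, 0.2407, 0.2892]
tcp_rot: [[-0.256, 0.967, 0.0], [0.967, 0.256, 0.0], [-0.0, 0.0, -1.0]]
force: [1.2, 0.6, -0.1]
opening: 0.997
```

```bash
python3 - <<'E'
from h import *
p,R=pose(25.5,0); p2=p+[0,0,.10]
print(rel(p2,R),bot.read_state()['position'])
E
```

```text
([-356.1, 89.0, 50.3], [0.0, -0.0, 43.32]) [0.36065327 0.24071001 0.28924673]
```

Call:
jog_arm([
  {"dp": [-44,11,0],"turn": [0,0,5.4],"grip": 1},
  {"dp": [-89,22,0],"turn": [0,0,10.8],"grip": 1},
  {"dp": [-133,33,0],"turn": [0,0,16.2],"grip": 1},
  {"dp": [-178,44,6],"turn": [0,0,21.6],"grip": 1},
  {"dp": [-222,56,15],"turn": [0,0,27],"grip": 1},
  {"dp": [-267,67,26],"turn": [0,0,32.5],"grip": 1},
  {"dp": [-311,78,38],"turn": [0,0,38],"grip": 0.8},
  {"dp": [-345,86,48],"turn": [0,0,42],"grip": 0.7},
  {"dp": [-356,89,50],"turn": [0,0,43.3],"grip": 0.7},
  {"dp": [-356,89,50],"turn": [0,0,43.3],"grip": 0.7},
])

```text
time_s: 2.15
position: [0.5392, -0.079, 0.2384]
tcp_rot: [[0.474, 0.881, -0.001], [0.881, -0.474, 0.001], [-0.0, -0.002, -1.0]]
force: [-0.3, 0.2, -0.5]
opening: 0.743
```

```bash
python3 - <<'E'
from h import *
p,R=pose(25.5,0); p2=p+[0,0,.10]
print(rel(p2,R)); snap('wrist','w1'); snap('scene','s1')
s=load('s1'); cv2.imwrite('pics/s1z.png',cv2.resize(s['p'][100:290,130:380],None,fx=3,fy=3)[:,:,::-1])
E
```

```text
([-2.2, -0.4, -0.6], [-0.09, 0.0, 0.18])
```

View pics/w1.png

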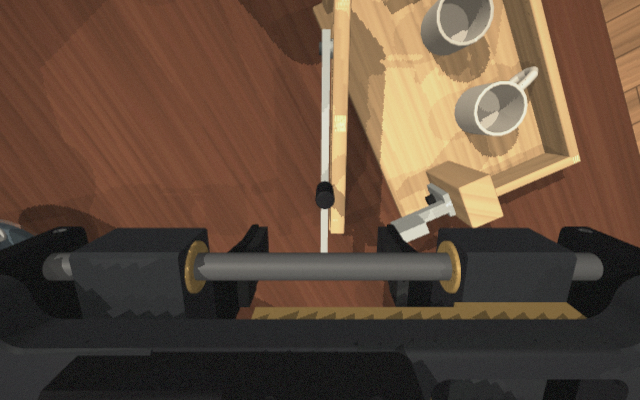

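View pics/s1z.png

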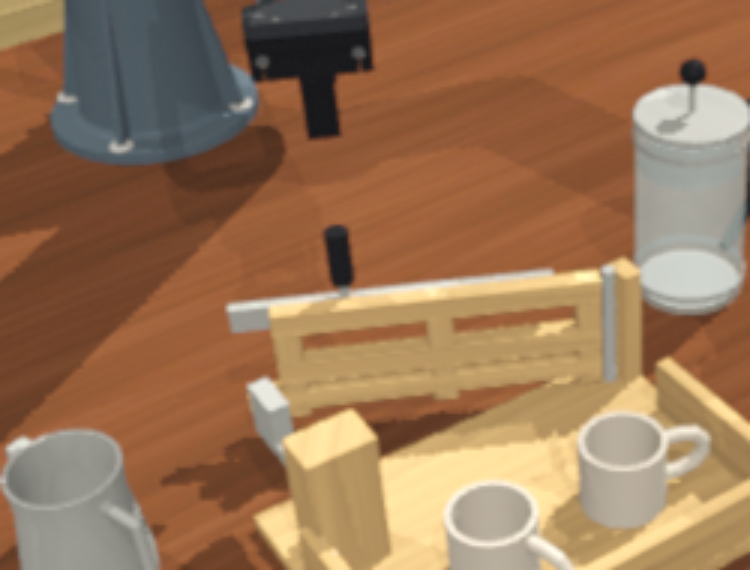

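The wrist view shows the knob at px (325,190), with its top at about (325,188), centred between the fingers. The bar and gate run vertically in the picture, so the yaw is right.

```bash
python3 - <<'E'
from h import *
w=load('w1'); cw=cloud(w)
p=w['p'].astype(int).max(-1); m=np.zeros((400,640),bool); m[175:215,310:340]=p[175:215,310:340]<60
v,u=np.nonzero(m); P=cw[m]; print(u.min(),u.max(),v.min(),v.max()); 
Q=P[P[:,2]>.158]; print('top',len(Q),Q.mean(0),np.ptp(Q,axis=0),'all',P.mean(0),P.min(0),P.max(0))
# bar line direction: steel px along column
hsv=cv2.cvtColor(w['p'],cv2.COLOR_RGB2HSV)
b=np.zeros((400,640),bool); b[30:175,315:336]=1; b[215:250,315:336]=1
m=b&(hsv[...,1]<50)&(hsv[...,2]>120); P=cw[m]; P=P[(P[:,2]>.1)&(P[:,2]<.116)]
l=cv2.fitLine(P[:,:2].astype(np.float32),cv2.DIST_HUBER,0,.01,.01).ravel(); an=np.degrees(np.arctan2(l[1],l[0])); print('bar',len(P),np.median(P[:,2]),an,'theta',90+YAW-an%180,l[2:])
c=cw[215:240,385:455].reshape(-1,3); 
mm=np.zeros((400,640),bool); mm[180:245,385:455]=1; mm&=(hsv[...,1]<60)&(abs(cw[...,2]-.106)<.004); P=cw[mm]; print('catch',len(P),cv2.minAreaRect(P[:,:2].astype(np.float32)))
mm=np.zeros((400,640),bool); mm[155:230,420:505]=1; mm&=(abs(cw[...,2]-.118)<.004); P=cw[mm]; print('post',len(P),cv2.minAreaRect(P[:,:2].astype(np.float32)))
for th in (24.5,25,25.5): print(th,pose(th,0,68)[0])
E
```

```text
315 333 182 208
top 289 [ 0.54142547 -0.07881368  0.16798472] [0.04133718 0.07238647 0.26562563] all [ 0.54187684 -0.07750087  0.16067476] [ 5.06745756e-01 -1.15660458e-01  2.25368133e-04] [ 0.57363169 -0.01602197  0.4239245 ]
bar 1393 0.1079045342140666 61.16268 theta 25.857315 [ 0.57187086 -0.02436947]
catch 342 ((0.6058143377304077, -0.17894525825977325), (0.014896306209266186, 0.031761787831783295), 86.16503143310547)
post 1563 ((0.6826019883155823, -0.17465880513191223), (0.05265481770038605, 0.03616812080144882), 87.00690460205078)
24.5 [ 0.54071182 -0.08257695  0.158     ]
25 [ 0.53926648 -0.08166928  0.158     ]
25.5 [ 0.53782911 -0.08074903  0.158     ]
```

```bash
sed -i 's/^H=np.array(\[.644,.0835\])/H=np.array([.646,.085])/' h.py; python3 - <<'E'
from h import *
p,R=pose(25.5,0); print(p); print(rel(p,R))
E
```

```text
[ 0.53982911 -0.07924903  0.139     ]
([-1.5, 2.7, 100.2], [-0.09, -0.02, 0.36])
```

Call:
jog_arm([
  {"dp": [0,1,30],"turn": [0,0,0],"grip": 0.7},
  {"dp": [0,1,65],"turn": [0,0,0],"grip": 0.7},
  {"dp": [0,1,90],"turn": [0,0,0],"grip": 0.7},
  {"dp": [0,1,99],"turn": [0,0,0],"grip": 0.7},
  {"dp": [0,1,99],"turn": [0,0,0],"grip": 0.6},
  {"dp": [0,1,99],"turn": [0,0,0],"grip": 0.5},
])

```text
time_s: 2.85
position: [0.5408, -0.0779, 0.1416]
tcp_rot: [[0.471, 0.882, 0.002], [0.882, -0.471, -0.001], [0.0, 0.002, -1.0]]
force: [0.2, 0.6, -0.2]
opening: 0.596
```

```bash
python3 - <<'E'
from h import *
s=bot.read_state();print(s['position'],s['opening'],s['force']); snap('wrist','w2')
E
```

```text
[ 0.54081054 -0.07791382  0.14162702] 0.5960974635255083 [ 0.23821898  0.62563586 -0.23080235]
```

View pics/w2.png

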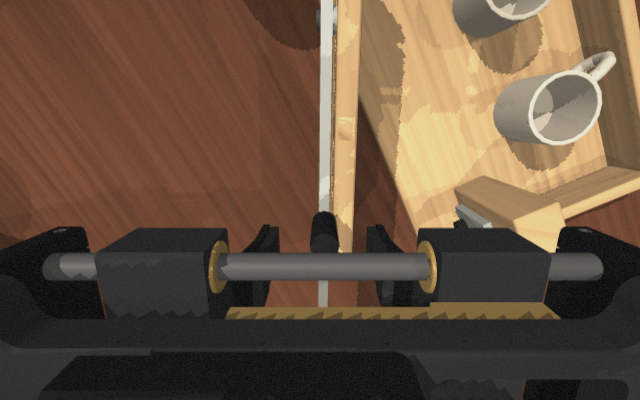

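The knob (323,235) sits centred between the pads (265 and 380). Now I close the gripper.

Call:
jog_arm([
  {"dp": [0,0,0],"turn": [0,0,0],"grip": 0.4},
  {"dp": [0,0,0],"turn": [0,0,0],"grip": 0.3},
  {"dp": [0,0,0],"turn": [0,0,0],"grip": 0.2},
  {"dp": [0,0,0],"turn": [0,0,0],"grip": 0.1},
  {"dp": [0,0,0],"turn": [0,0,0],"grip": 0.1},
  {"dp": [0,0,0],"turn": [0,0,0],"grip": 0.1},
])

```text
time_s: 3.5
position: [0.5403, -0.0786, 0.1405]
tcp_rot: [[0.472, 0.881, 0.001], [0.881, -0.472, -0.0], [0.0, 0.001, -1.0]]
force: [-0.6, -0.6, 1.5]
opening: 0.169
```

```bash
python3 - <<'E'
from h import *
s=bot.read_state();p0=np.array(s['position']);R0=np.array(s['tcp_rot']);print(p0,s['opening'],s['force'],R0.round(3).tolist())
a,Ra=pose(25.5,0); 
for ph in (.05,.1,.15,.2,.22,.25):
    b,Rb=pose(25.5,ph); print(ph,rel(b,Rb,a,Ra))
E
```

```text
[ 0.54026888 -0.07855999  0.14052647] 0.16868092621549152 [-0.59488056 -0.62985022  1.49938069] [[0.472, 0.881, 0.001], [0.881, -0.472, -0.0], [0.0, 0.001, -1.0]]
0.05 ([2.2, 0.0, -6.9], [-0.0, -2.86, 0.0])
0.1 ([4.8, 0.0, -13.8], [-0.0, -5.73, 0.0])
0.15 ([7.7, 0.0, -20.5], [0.0, -8.59, 0.0])
0.2 ([10.9, -0.0, -27.0], [-0.0, -11.46, -0.0])
0.22 ([12.3, -0.0, -29.6], [0.0, -12.61, 0.0])
0.25 ([14.5, 0.0, -33.4], [-0.0, -14.32, 0.0])
```

```bash
python3 - <<'E'
from h import *
w=load('w2')
s=bot.read_state();p0=np.array([0.54081054,-0.07791382,0.14162702]);R0=np.array(s['tcp_rot'])
def proj(q):
    c=w['R'].T@(q-w['pos']); return (w['f']*c[:2]/c[2]+[w['cx'],w['cy']]).round(1)
for dx in(-9.5,0,9.5): print('grasp',dx,proj(p0+R0@[dx/1000,0,-.008]),'tip',proj(p0+R0@[dx/1000,0,.011]))
print('grasp+z=.166',proj(p0*[1,1,0]+[0,0,.166]), 'at .120',proj(p0*[1,1,0]+[0,0,.120]))
snap('wrist','w3');snap('scene','s3')
s=load('s3'); cv2.imwrite('pics/s3z.png',cv2.resize(s['p'][90:290,150:400],None,fx=3,fy=3)[:,:,::-1])
E
```

```text
grasp -9.5 [322.2 246. ] tip [322.2 234.8]
grasp 0 [322.2 232.4] tip [322.2 222.3]
grasp 9.5 [322.2 218.5] tip [322.2 209.5]
grasp+z=.166 [322.3 242.9] at .120 [322.1 217.4]
```

View pics/w3.png

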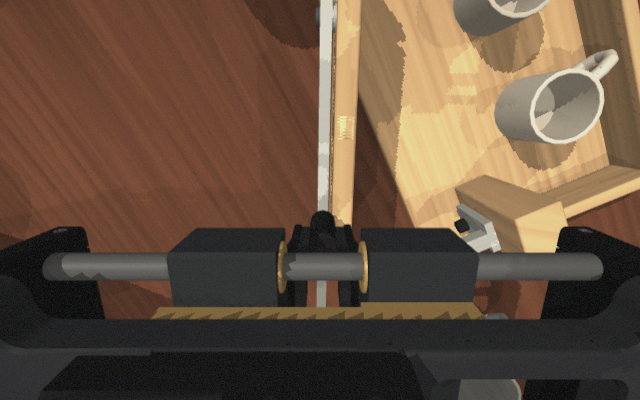

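View pics/s3z.png

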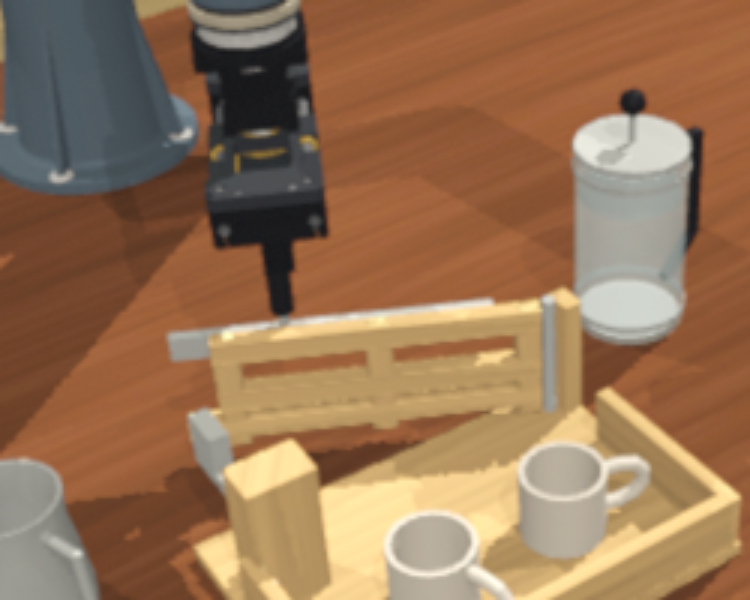

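The pads close on the knob, though the reported opening of 0.17 is a little under the 18 mm expected. I'll lift a first bit along the bar's arc and check.

Call:
jog_arm([
  {"dp": [1,0,-3.5],"turn": [0,-1.4,0],"grip": 0.1},
  {"dp": [2.2,0,-6.9],"turn": [0,-2.9,0],"grip": 0.1},
  {"dp": [3.5,0,-10.3],"turn": [0,-4.3,0],"grip": 0.1},
  {"dp": [4.8,0,-13.8],"turn": [0,-5.7,0],"grip": 0.1},
  {"dp": [6.2,0,-17.2],"turn": [0,-7.2,0],"grip": 0.1},
  {"dp": [7.7,0,-20.5],"turn": [0,-8.6,0],"grip": 0.1},
  {"dp": [7.7,0,-20.5],"turn": [0,-8.6,0],"grip": 0.1},
])

```text
time_s: 4.3
position: [0.5436, -0.0712, 0.1608]
tcp_rot: [[0.466, 0.882, -0.072], [0.872, -0.471, -0.133], [-0.151, -0.001, -0.989]]
force: [-0.1, -1.5, -2.1]
opening: 0.167
```

```bash
python3 - <<'E'
from h import *
snap('wrist','w4');snap('scene','s4')
s=load('s4'); cv2.imwrite('pics/s4z.png',cv2.resize(s['p'][90:290,150:400],None,fx=3,fy=3)[:,:,::-1])
E
```

```text
(no output)
```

View pics/s4z.png

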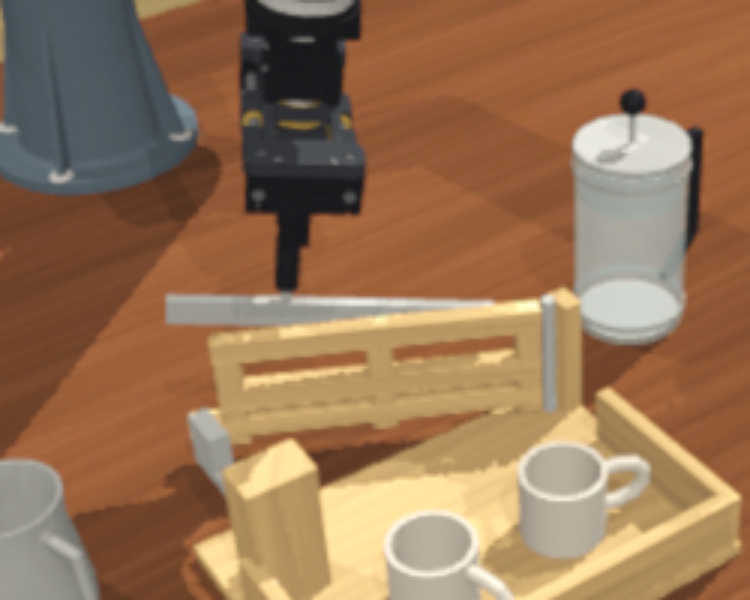

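View pics/w4.png

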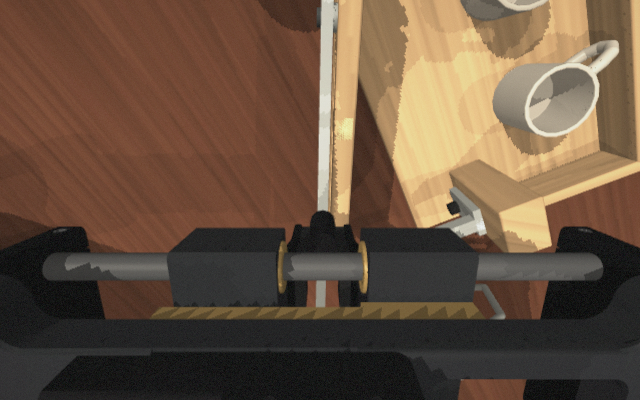

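The bar is lifted and held with about 2 N. Now I work out the swing.

```bash
python3 - <<'E'
from h import *
a,Ra=pose(25.5,.15)
for th,ph in zip([24.5,22.5,20,17.5,15,12.5,10,7.5,5.5,5.5],[.17,.19,.2,.2,.2,.2,.2,.2,.2,.2]):
    print(rel(*pose(th,ph),a,Ra))
E
```

```text
([0.6, 3.2, -2.8], [-0.16, -1.15, -0.99])
([1.2, 9.7, -5.5], [-0.51, -2.29, -2.96])
([1.6, 17.7, -6.9], [-0.96, -2.86, -5.42])
([1.9, 25.8, -6.9], [-1.39, -2.86, -7.88])
([2.6, 33.8, -7.0], [-1.83, -2.86, -10.34])
([3.6, 41.8, -7.1], [-2.26, -2.85, -12.8])
([4.9, 49.7, -7.3], [-2.7, -2.85, -15.26])
([6.5, 57.6, -7.6], [-3.13, -2.84, -17.73])
([8.1, 63.9, -7.8], [-3.48, -2.84, -19.7])
([8.1, 63.9, -7.8], [-3.48, -2.84, -19.7])
```

Call:
jog_arm([
  {"dp": [0.6,3.2,-2.8],"turn": [-0.16,-1.15,-1],"grip": 0.1},
  {"dp": [1.2,9.7,-5.5],"turn": [-0.5,-2.3,-3],"grip": 0.1},
  {"dp": [1.6,17.7,-6.9],"turn": [-0.96,-2.86,-5.4],"grip": 0.1},
  {"dp": [1.9,25.8,-6.9],"turn": [-1.4,-2.86,-7.9],"grip": 0.1},
  {"dp": [2.6,33.8,-7.0],"turn": [-1.8,-2.86,-10.3],"grip": 0.1},
  {"dp": [3.6,41.8,-7.1],"turn": [-2.3,-2.85,-12.8],"grip": 0.1},
  {"dp": [4.9,49.7,-7.3],"turn": [-2.7,-2.85,-15.3],"grip": 0.1},
  {"dp": [6.5,57.6,-7.6],"turn": [-3.1,-2.84,-17.7],"grip": 0.1},
  {"dp": [8.1,63.9,-7.8],"turn": [-3.5,-2.84,-19.7],"grip": 0.1},
  {"dp": [8.1,63.9,-7.8],"turn": [-3.5,-2.84,-19.7],"grip": 0.1},
])

```text
time_s: 5.4
position: [0.6056, -0.0946, 0.1676]
tcp_rot: [[0.138, 0.99, -0.027], [0.97, -0.141, -0.199], [-0.201, 0.002, -0.98]]
force: [0.9, -1.6, -1.7]
opening: 0.166
```

```bash
python3 - <<'E'
from h import *
s=bot.read_state();print(s['force'],rel(*pose(5.5,.2)))
snap('wrist','w5');snap('scene','s5');snap('top','t5')
s=load('s5'); cv2.imwrite('pics/s5z.png',cv2.resize(s['p'][90:290,150:400],None,fx=3,fy=3)[:,:,::-1])
t=load('t5'); cv2.imwrite('pics/t5z.png',cv2.resize(t['p'][85:265,280:540],None,fx=3,fy=3)[:,:,::-1])
E
```

```text
[ 0.87335838 -1.56046419 -1.70039161] ([-0.2, -1.5, 1.6], [0.17, 0.11, 0.36])
```

View pics/s5z.png

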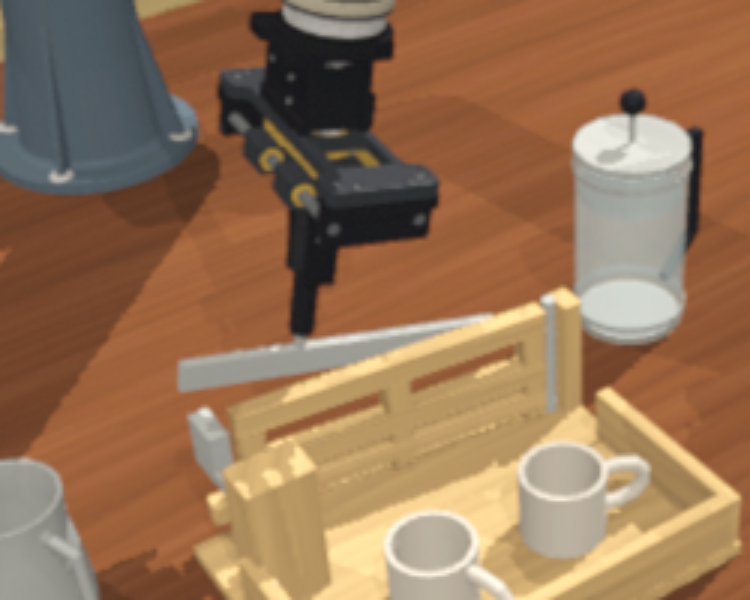

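View pics/w5.png

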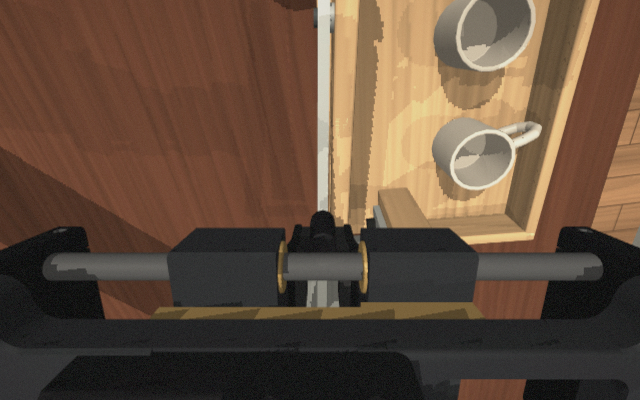

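View pics/t5z.png

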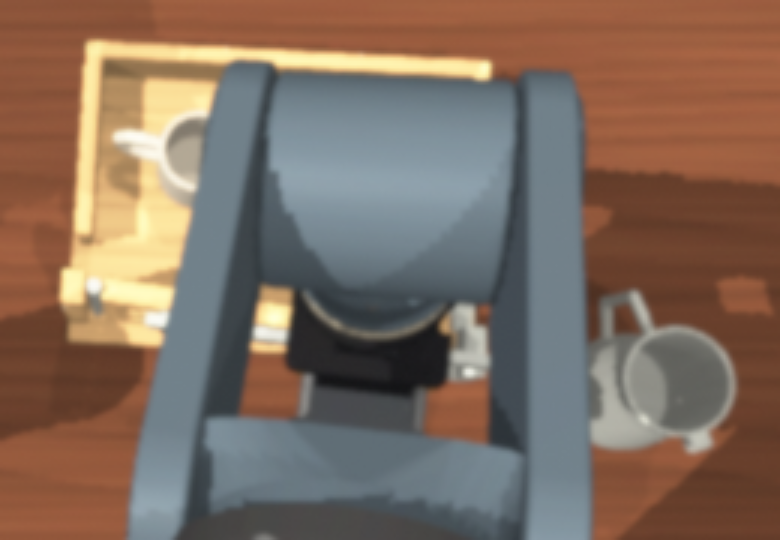

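```bash
python3 - <<'E'
from h import *
a,Ra=pose(5.3,.2)
for d in (.3,.6,.9,1.2,1.5,1.8,2.1):
    print(d,rel(*pose(5.3-d,.2),a,Ra))
a,Ra=pose(0,.2); print(rel(*pose(-.6,.2),a,Ra))
E
```

```text
0.3 ([-0.1, 1.0, 0.0], [-0.06, 0.0, -0.29])
0.6 ([-0.1, 1.9, 0.0], [-0.12, 0.0, -0.59])
0.9 ([-0.2, 2.9, 0.0], [-0.18, 0.0, -0.88])
1.2 ([-0.3, 3.9, 0.1], [-0.24, 0.0, -1.18])
1.5 ([-0.3, 4.8, 0.1], [-0.3, 0.0, -1.47])
1.8 ([-0.4, 5.8, 0.1], [-0.36, 0.0, -1.76])
2.1 ([-0.4, 6.8, 0.1], [-0.42, -0.0, -2.06])
([-0.1, 1.9, 0.0], [-0.12, 0.0, -0.59])
```

Call:
jog_arm([
  {"dp": [-0.1,1.9,0],"turn": [-0.12,0,-0.59],"grip": 0.1},
  {"dp": [-0.3,3.9,0.1],"turn": [-0.24,0,-1.18],"grip": 0.1},
  {"dp": [-0.3,4.8,0.1],"turn": [-0.3,0,-1.47],"grip": 0.1},
  {"dp": [-0.3,4.8,0.1],"turn": [-0.3,0,-1.47],"grip": 0.1},
])

```text
time_s: 5.95
position: [0.6091, -0.0953, 0.1675]
tcp_rot: [[0.114, 0.993, -0.023], [0.973, -0.116, -0.199], [-0.2, 0.0, -0.98]]
force: [-0.4, -2.8, -0.9]
opening: 0.164
```

Call:
jog_arm([
  {"dp": [-0.1,1.0,0],"turn": [-0.06,0,-0.29],"grip": 0.1},
  {"dp": [-0.1,1.9,0],"turn": [-0.12,0,-0.59],"grip": 0.1},
  {"dp": [-0.1,1.9,0],"turn": [-0.12,0,-0.59],"grip": 0.1},
])

```text
time_s: 6.25
position: [0.6111, -0.0955, 0.1675]
tcp_rot: [[0.104, 0.994, -0.02], [0.974, -0.106, -0.199], [-0.2, 0.001, -0.98]]
force: [-1.0, -4.6, 1.5]
opening: 0.169
```

Call:
jog_arm([
  {"dp": [-0.1,1.0,0],"turn": [-0.06,0,-0.29],"grip": 0.1},
  {"dp": [-0.1,1.9,0],"turn": [-0.12,0,-0.59],"grip": 0.1},
  {"dp": [-0.1,1.9,0],"turn": [-0.12,0,-0.59],"grip": 0.1},
])

```text
time_s: 6.55
position: [0.6131, -0.0959, 0.1676]
tcp_rot: [[0.093, 0.995, -0.018], [0.975, -0.095, -0.199], [-0.2, 0.001, -0.98]]
force: [-1.7, -5.0, 1.0]
opening: 0.167
```

A small force along the bar (-5 N in y) is building up because my radius is slightly off. I relieve it with -1 mm in x while stepping on.

Call:
jog_arm([
  {"dp": [-0.6,1.0,0],"turn": [-0.06,0,-0.29],"grip": 0.1},
  {"dp": [-1.2,1.9,0],"turn": [-0.12,0,-0.59],"grip": 0.1},
  {"dp": [-1.2,1.9,0],"turn": [-0.12,0,-0.59],"grip": 0.1},
])

```text
time_s: 6.85
position: [0.6148, -0.0964, 0.1674]
tcp_rot: [[0.083, 0.996, -0.016], [0.977, -0.085, -0.198], [-0.198, 0.001, -0.98]]
force: [-0.5, -3.5, -0.2]
opening: 0.166
```

Call:
jog_arm([
  {"dp": [-0.1,1.0,0],"turn": [-0.06,0,-0.29],"grip": 0.1},
  {"dp": [-0.2,1.9,0],"turn": [-0.12,0,-0.59],"grip": 0.1},
  {"dp": [-0.2,1.9,0],"turn": [-0.12,0,-0.59],"grip": 0.1},
])

```text
time_s: 7.15
position: [0.6165, -0.0968, 0.1674]
tcp_rot: [[0.073, 0.997, -0.014], [0.977, -0.074, -0.198], [-0.198, 0.0, -0.98]]
force: [-1.0, -2.5, -0.8]
opening: 0.168
```

Call:
jog_arm([
  {"dp": [-0.2,1.0,0],"turn": [-0.06,0,-0.29],"grip": 0.1},
  {"dp": [-0.4,1.9,0],"turn": [-0.12,0,-0.59],"grip": 0.1},
  {"dp": [-0.4,1.9,0],"turn": [-0.12,0,-0.59],"grip": 0.1},
])

```text
time_s: 7.45
position: [0.6183, -0.0972, 0.1674]
tcp_rot: [[0.063, 0.998, -0.012], [0.978, -0.064, -0.198], [-0.198, 0.0, -0.98]]
force: [0.1, -1.0, -1.7]
opening: 0.169
```

Call:
jog_arm([
  {"dp": [-0.2,1.0,0],"turn": [-0.06,0,-0.29],"grip": 0.1},
  {"dp": [-0.4,1.9,0],"turn": [-0.12,0,-0.59],"grip": 0.1},
  {"dp": [-0.4,1.9,0],"turn": [-0.12,0,-0.59],"grip": 0.1},
])

```text
time_s: 7.75
position: [0.6202, -0.0975, 0.1673]
tcp_rot: [[0.052, 0.999, -0.01], [0.979, -0.053, -0.198], [-0.198, 0.0, -0.98]]
force: [-0.4, -0.2, -2.1]
opening: 0.17
```

Call:
jog_arm([
  {"dp": [-0.2,1.0,0],"turn": [-0.06,0,-0.29],"grip": 0.1},
  {"dp": [-0.4,1.9,0],"turn": [-0.12,0,-0.59],"grip": 0.1},
  {"dp": [-0.4,1.9,0],"turn": [-0.12,0,-0.59],"grip": 0.1},
])

```text
time_s: 8.05
position: [0.622, -0.0979, 0.1673]
tcp_rot: [[0.042, 0.999, -0.009], [0.979, -0.043, -0.197], [-0.198, -0.0, -0.98]]
force: [-0.4, 0.7, -4.4]
opening: 0.168
```

Call:
jog_arm([
  {"dp": [0.2,1.0,0],"turn": [-0.06,0,-0.29],"grip": 0.1},
  {"dp": [0.2,1.9,0],"turn": [-0.12,0,-0.59],"grip": 0.1},
  {"dp": [0.2,1.9,0],"turn": [-0.12,0,-0.59],"grip": 0.1},
])

```text
time_s: 8.35
position: [0.6239, -0.0981, 0.1675]
tcp_rot: [[0.032, 0.999, -0.006], [0.98, -0.032, -0.198], [-0.198, 0.0, -0.98]]
force: [-0.8, 2.2, -4.7]
opening: 0.167
```

Call:
jog_arm([
  {"dp": [0,1.0,0],"turn": [-0.06,0,-0.29],"grip": 0.1},
  {"dp": [0,1.9,0],"turn": [-0.12,0,-0.59],"grip": 0.1},
  {"dp": [0,1.9,0],"turn": [-0.12,0,-0.59],"grip": 0.1},
])

```text
time_s: 8.65
position: [0.6259, -0.0983, 0.1676]
tcp_rot: [[0.021, 1.0, -0.004], [0.98, -0.022, -0.198], [-0.198, 0.0, -0.98]]
force: [-0.1, 2.6, -4.6]
opening: 0.165
```

Call:
jog_arm([
  {"dp": [0.2,0.7,0],"turn": [-0.05,0,-0.22],"grip": 0.1},
  {"dp": [0.2,1.4,0],"turn": [-0.09,0,-0.44],"grip": 0.1},
  {"dp": [0.2,1.4,0],"turn": [-0.09,0,-0.44],"grip": 0.1},
])

```text
time_s: 8.95
position: [0.6268, -0.0983, 0.1676]
tcp_rot: [[0.014, 1.0, -0.004], [0.98, -0.014, -0.199], [-0.199, -0.001, -0.98]]
force: [-0.8, 1.6, -4.4]
opening: 0.169
```

Call:
jog_arm([
  {"dp": [0.2,0.7,0],"turn": [-0.05,0,-0.22],"grip": 0.1},
  {"dp": [0.2,1.4,0],"turn": [-0.09,0,-0.44],"grip": 0.1},
  {"dp": [0.2,1.4,0],"turn": [-0.09,0,-0.44],"grip": 0.1},
])

```text
time_s: 9.25
position: [0.6273, -0.0984, 0.1674]
tcp_rot: [[0.006, 1.0, -0.004], [0.98, -0.006, -0.199], [-0.199, -0.003, -0.98]]
force: [-4.3, 1.9, -4.5]
opening: 0.169
```

Contact with the buffer at x = 0.627, 4.3 N. I press on gently.

Call:
jog_arm([
  {"dp": [0.2,0.5,0],"turn": [0,0,0],"grip": 0.1},
  {"dp": [0.2,1.0,0],"turn": [0,0,0],"grip": 0.1},
  {"dp": [0.2,1.0,0],"turn": [0,0,0],"grip": 0.1},
])

```text
time_s: 9.55
position: [0.6276, -0.0985, 0.1673]
tcp_rot: [[0.006, 1.0, -0.006], [0.98, -0.007, -0.2], [-0.2, -0.004, -0.98]]
force: [-6.4, 0.5, -2.9]
opening: 0.166
```

Call:
jog_arm([
  {"dp": [0.2,0.6,0],"turn": [0,0,0],"grip": 0.1},
  {"dp": [0.2,1.2,0],"turn": [0,0,0],"grip": 0.1},
  {"dp": [0.2,1.2,0],"turn": [0,0,0],"grip": 0.1},
])

```text
time_s: 9.85
position: [0.6279, -0.0986, 0.1672]
tcp_rot: [[0.006, 1.0, -0.008], [0.98, -0.007, -0.2], [-0.2, -0.006, -0.98]]
force: [-8.1, -0.5, -1.5]
opening: 0.17
```

```bash
python3 - <<'E'
from h import *
snap('scene','s6');snap('wrist','w6')
s=load('s6'); cv2.imwrite('pics/s6z.png',cv2.resize(s['p'][140:290,170:370],None,fx=4,fy=4,interpolation=cv2.INTER_CUBIC)[:,:,::-1])
s=bot.read_state(); print(s['force'],s['moment'],s['position'])
a,Ra=pose(-2.5,.2)
for ph in (.18,.15,.12,.1,.08,.05,.02,0): print(ph,rel(*pose(-2.5,ph),a,Ra))
E
```

```text
[-9.0292892  -0.72377915 -2.66250362] [ 0.0095835   1.38076418 -0.29774384] [ 0.62788326 -0.098622    0.167195  ]
0.18 ([-0.8, 0.0, 2.8], [0.0, 1.15, 0.0])
0.15 ([-1.9, 0.0, 7.0], [0.0, 2.86, -0.0])
0.12 ([-2.8, 0.0, 11.3], [0.0, 4.58, 0.0])
0.1 ([-3.4, -0.0, 14.2], [0.0, 5.73, 0.0])
0.08 ([-3.9, -0.0, 17.1], [0.0, 6.88, -0.0])
0.05 ([-4.6, 0.0, 21.4], [0.0, 8.59, 0.0])
0.02 ([-5.1, -0.0, 25.7], [0.0, 10.31, 0.0])
0 ([-5.4, 0.0, 28.6], [0.0, 11.46, 0.0])
```

View pics/s6z.png

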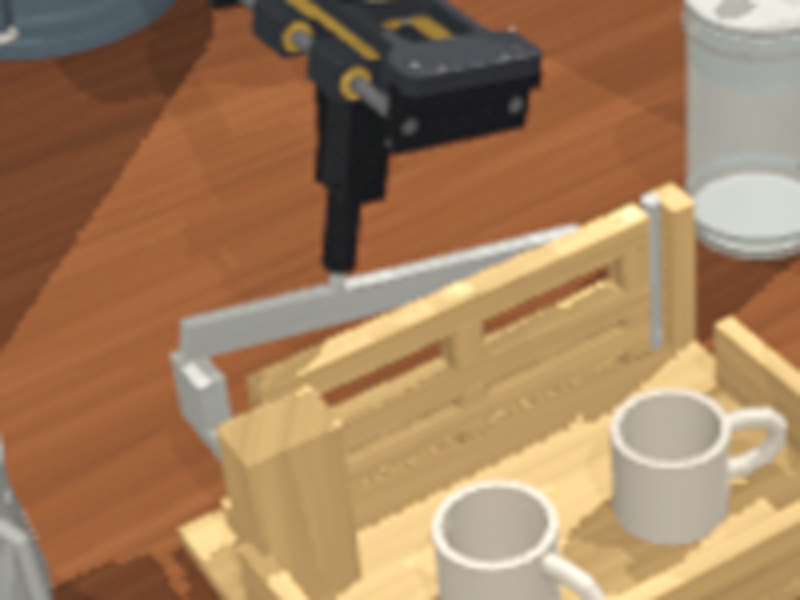

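View pics/w6.png

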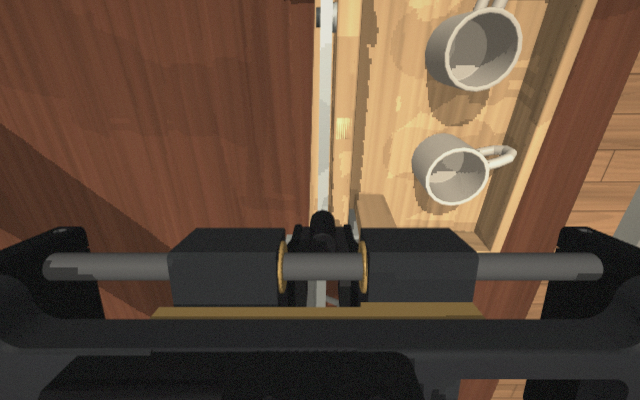

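The gate is on its buffer at about 9 N, with the bar still above the catch. I add a little press and lower the bar along its arc, checking partway.

Call:
jog_arm([
  {"dp": [0,0.3,0],"turn": [0,0,0],"grip": 0.1},
  {"dp": [-0.8,0.3,2.8],"turn": [0,1.15,0],"grip": 0.1},
  {"dp": [-1.9,0.3,7],"turn": [0,2.9,0],"grip": 0.1},
  {"dp": [-2.8,0.3,11.3],"turn": [0,4.6,0],"grip": 0.1},
  {"dp": [-3.4,0.3,14.2],"turn": [0,5.7,0],"grip": 0.1},
  {"dp": [-3.4,0.3,14.2],"turn": [0,5.7,0],"grip": 0.1},
])

```text
time_s: 10.55
position: [0.6277, -0.1054, 0.1533]
tcp_rot: [[0.007, 1.0, -0.008], [0.995, -0.007, -0.101], [-0.101, -0.007, -0.995]]
force: [-8.0, -0.1, -2.9]
opening: 0.166
```

Call:
jog_arm([
  {"dp": [0,0.5,0],"turn": [0,0,0],"grip": 0.1},
  {"dp": [-0.3,0.6,2.9],"turn": [0,1.15,0],"grip": 0.1},
  {"dp": [-0.8,0.6,5.8],"turn": [0,2.3,0],"grip": 0.1},
  {"dp": [-0.8,0.6,5.8],"turn": [0,2.3,0],"grip": 0.1},
])

```text
time_s: 10.95
position: [0.6279, -0.1075, 0.1479]
tcp_rot: [[0.006, 1.0, -0.009], [0.998, -0.007, -0.063], [-0.063, -0.008, -0.998]]
force: [-9.2, -2.0, -1.1]
opening: 0.169
```

No upward reaction, and the bar is below the on-catch level (about 0.055). I continue down.

Call:
jog_arm([
  {"dp": [-0.2,0.1,2.1],"turn": [0,0.9,0],"grip": 0.1},
  {"dp": [-0.5,0.2,4.3],"turn": [0,1.8,0],"grip": 0.1},
  {"dp": [-0.5,0.2,4.3],"turn": [0,1.8,0],"grip": 0.1},
])

```text
time_s: 11.25
position: [0.628, -0.1089, 0.1438]
tcp_rot: [[0.006, 1.0, -0.009], [0.999, -0.006, -0.033], [-0.033, -0.008, -0.999]]
force: [-10.4, -4.2, -0.3]
opening: 0.164
```

```bash
python3 - <<'E'
from h import *
snap('scene','s7')
s=load('s7'); cv2.imwrite('pics/s7z.png',cv2.resize(s['p'][140:290,170:370],None,fx=4,fy=4,interpolation=cv2.INTER_CUBIC)[:,:,::-1])
s=bot.read_state(); print(s['force'],s['position'],s['time_s'])
E
```

```text
[-9.26857704 -3.35379158  0.02960044] [ 0.62799757 -0.10882929  0.14397989] 11.3
```

View pics/s7z.png

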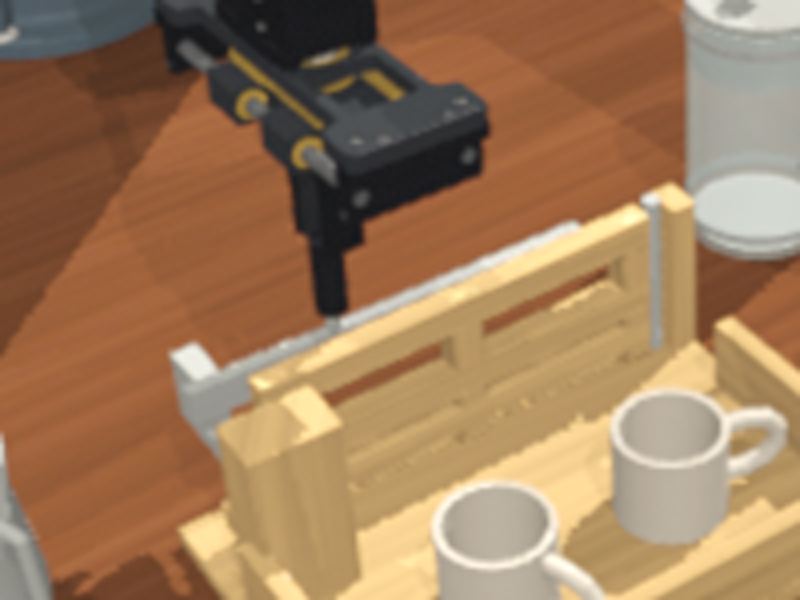

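The bar end at (205,385) is now behind the catch tooth at (190,360). I lower the last few millimetres and then release.

Call:
jog_arm([
  {"dp": [-0.6,0.1,1.5],"turn": [0,0.8,0],"grip": 0.1},
  {"dp": [-1.0,0.1,3.2],"turn": [0,1.6,0],"grip": 0.1},
  {"dp": [-1.0,0.1,3.2],"turn": [0,1.6,0],"grip": 0.1},
])

```text
time_s: 11.6
position: [0.628, -0.1098, 0.1407]
tcp_rot: [[0.006, 1.0, -0.009], [1.0, -0.006, -0.005], [-0.005, -0.008, -1.0]]
force: [-10.4, -4.3, -1.5]
opening: 0.164
```

Call:
jog_arm([
  {"dp": [0,-0.8,0],"turn": [0,0,0],"grip": 0.1},
  {"dp": [0,-1.5,0],"turn": [0,0,0],"grip": 0.1},
  {"dp": [0,-1.5,0],"turn": [0,0,0],"grip": 0.1},
])

```text
time_s: 11.9
position: [0.6277, -0.1096, 0.1412]
tcp_rot: [[0.005, 1.0, -0.006], [1.0, -0.005, -0.005], [-0.005, -0.006, -1.0]]
force: [-8.1, -3.4, -1.0]
opening: 0.165
```

Call:
jog_arm([
  {"dp": [0,0,0],"turn": [0,0,0],"grip": 0.25},
  {"dp": [0,0,0],"turn": [0,0,0],"grip": 0.4},
  {"dp": [0,0,0],"turn": [0,0,0],"grip": 0.55},
  {"dp": [0,0,0],"turn": [0,0,0],"grip": 0.65},
  {"dp": [0,0,0],"turn": [0,0,0],"grip": 0.65},
])

```text
time_s: 12.4
position: [0.6323, -0.1078, 0.1423]
tcp_rot: [[0.006, 1.0, 0.004], [1.0, -0.006, -0.003], [-0.003, 0.004, -1.0]]
force: [0.2, 0.1, -0.0]
opening: 0.528
```

```bash
python3 - <<'E'
from h import *
snap('scene','s8');snap('wrist','w8')
s=load('s8'); cv2.imwrite('pics/s8z.png',cv2.resize(s['p'][140:290,170:370],None,fx=4,fy=4,interpolation=cv2.INTER_CUBIC)[:,:,::-1])
s=bot.read_state(); print(s['force'],s['position'],s['opening'])
E
```

```text
[0.82099874 0.59874808 0.29888678] [ 0.63151352 -0.10739501  0.14183074] 0.6036974987525636
```

View pics/s8z.png

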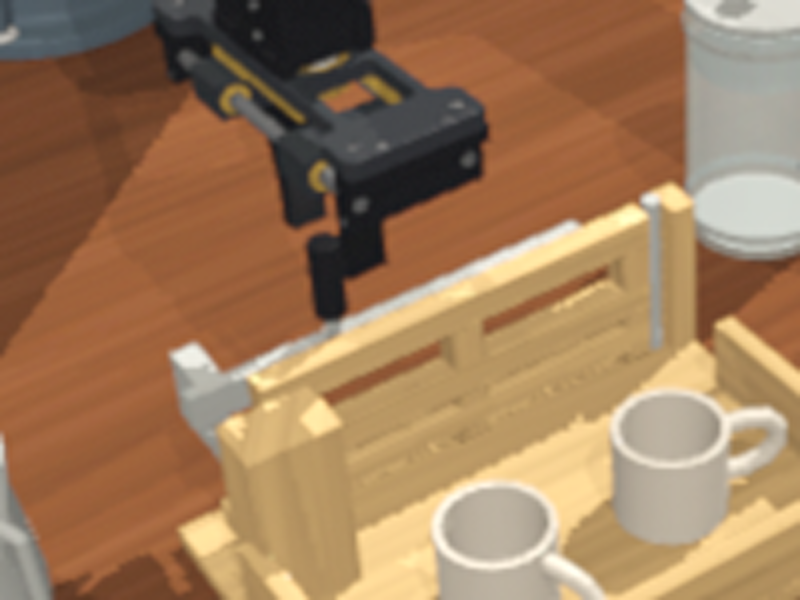

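View pics/w8.png

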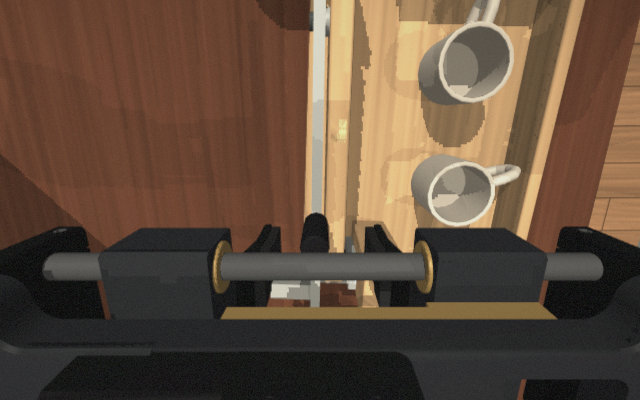

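The knob is free and the bar sits low behind the catch at (240,375). I withdraw straight up, then back for a clear view.

Call:
jog_arm([
  {"dp": [0,-2,-5],"turn": [0,0,0],"grip": 0.65},
  {"dp": [0,-3,-30],"turn": [0,0,0],"grip": 0.65},
  {"dp": [0,-3,-70],"turn": [0,0,0],"grip": 0.65},
  {"dp": [0,-3,-110],"turn": [0,0,0],"grip": 0.65},
  {"dp": [0,-40,-120],"turn": [0,0,0],"grip": 0.65},
  {"dp": [0,-90,-120],"turn": [0,0,0],"grip": 0.65},
  {"dp": [0,-140,-120],"turn": [0,0,0],"grip": 0.65},
  {"dp": [0,-170,-120],"turn": [0,0,0],"grip": 0.65},
  {"dp": [0,-170,-120],"turn": [0,0,0],"grip": 0.65},
])

```text
time_s: 13.4
position: [0.456, -0.1047, 0.2615]
tcp_rot: [[0.007, 1.0, -0.003], [1.0, -0.007, -0.0], [-0.0, -0.002, -1.0]]
force: [0.5, -0.6, -0.3]
opening: 0.654
```

```bash
python3 - <<'E'
from h import *
for n in('scene','top','wrist'): snap(n,n[0]+'9')
a=load('s9')['p'][140:330,120:370]; b=load('t9')['p'][85:265,280:540]
cv2.imwrite('pics/s9z.png',cv2.resize(a,None,fx=3,fy=3,interpolation=cv2.INTER_CUBIC)[:,:,::-1])
cv2.imwrite('pics/t9z.png',cv2.resize(b,None,fx=3,fy=3,interpolation=cv2.INTER_CUBIC)[:,:,::-1])
w=load('w9');c=cloud(w);np.save('pics/c9.npy',c)
s=bot.read_state(); print(s['force'],s['position'],s['time_s'])
E
```

```text
[ 0.59551753  0.02465585 -0.06531966] [ 0.46183727 -0.10652907  0.26201958] 13.55
```

View pics/s9z.png

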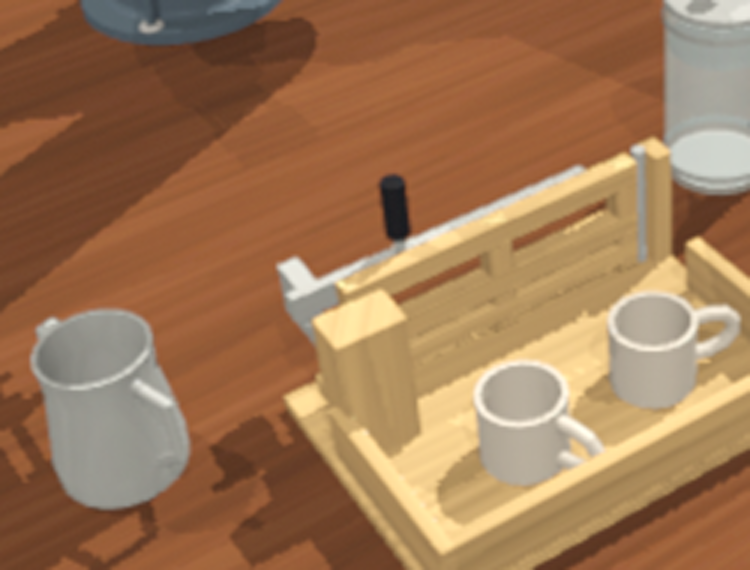

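View pics/t9z.png

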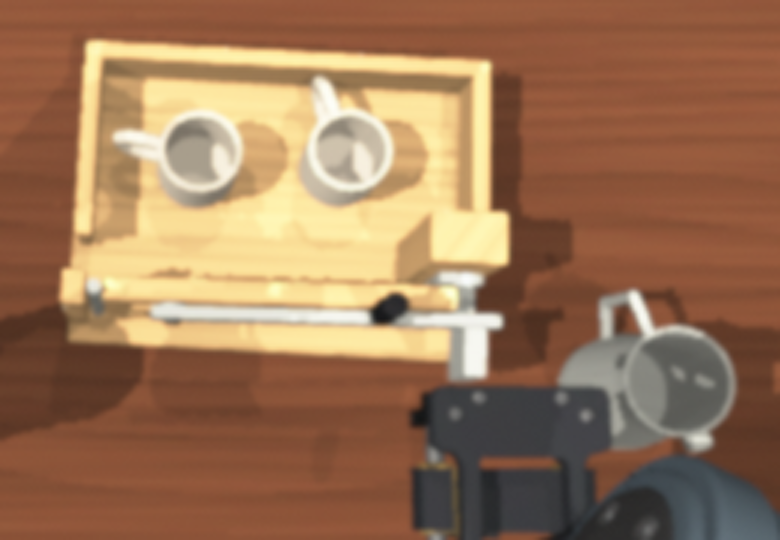

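View pics/w9.png

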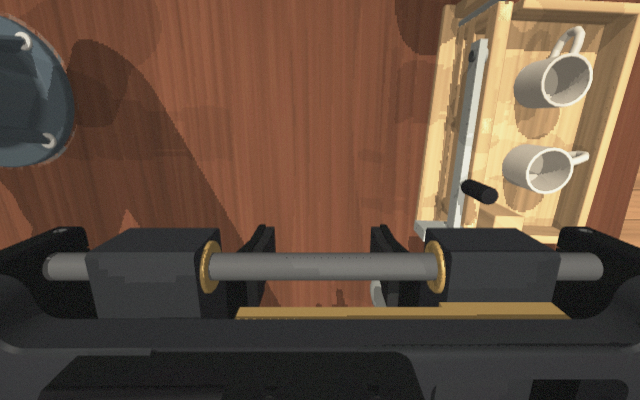

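The bar tip lies behind the tooth with the gripper clear. One height check on the bar and knob, plus jug and cup movement.

```bash
python3 - <<'E'
from h import *
for fn,k in(('t9',(280,85,3)),):
    z=load(fn);c=cloud(z);hsv=cv2.cvtColor(z['p'],cv2.COLOR_RGB2HSV)
    m=np.zeros((400,640),bool); m[180:198,330:450]=1; m&=(hsv[...,1]<60)&(hsv[...,2]>120)
    for x0 in range(330,450,12):
        q=m.copy(); q[:,:x0]=0;q[:,x0+12:]=0
        P=c[q];P=P[P[:,2]>.09]; print(x0,len(P),np.median(P,0).round(4) if len(P) else'')
    P=c[183:194,400:418].reshape(-1,3);P=P[P[:,2]>.14];print('knob',P.mean(0),P[:,2].max(),len(P))
a=load('top0')['p'].astype(int);b=load('t9')['p'].astype(int)
d=abs(a-b).max(-1)
for n,(x0,x1,y0,y1) in dict(cups=(315,420,108,155),plunger=(200,272,185,240),milk=(485,527,190,240)).items(): print(n,(d[y0:y1,x0:x1]>40).mean())
a=load('scene0')['p'].astype(int);b=load('s9')['p'].astype(int);d=abs(a-b).max(-1)
print('scene milk',(d[245:308,130:185]>40).mean())
E
```

```text
330 66 [0.6294 0.0312 0.1078]
342 60 [0.6292 0.0072 0.1078]
354 49 [ 0.6288 -0.0164  0.1083]
366 68 [ 0.6275 -0.0424  0.108 ]
378 59 [ 0.6273 -0.0661  0.1082]
390 52 [ 0.6271 -0.0927  0.1084]
402 14 [ 0.6233 -0.106   0.1092]
414 58 [ 0.6254 -0.1414  0.1084]
426 83 [ 0.6233 -0.1679  0.1082]
438 56 [ 0.6217 -0.1854  0.1079]
knob [ 0.62461644 -0.1089429   0.16170341] 0.16902565241534573 93
cups 0.0
plunger 0.0
milk 0.26095238095238094
scene milk 0.03088023088023088
```

```bash
python3 - <<'E'
from h import *
print(bot.hand_in())
E
```

```text
the job is handed in; nothing more can be done
None
```

I closed and latched the gate, and handed the job in at about 13.6 s of the 48 s. I gripped the knob, lifted the bar, and swung the gate shut with the bar above the catch. I pressed it onto the buffer by feel, to about 10 N, then lowered the bar behind the catch, let go and backed the arm away.

**Last checks:**
- **Bar:** its top edge measures 108 mm along its whole length, so it is fully down on its stop. Its end lies on the inner side of the catch tooth in the top and scene views.
- **Gate:** it stayed shut after release, and the wrist force is near zero with the gripper well clear.
- **Cups and plunger jug:** they show no change between the first and last top pictures.
- **Milk jug:** the before/after comparison disagreed, with 26% of pixels changed in the top view against 3% in the scene view. The jug looks to be in the same place in both. I put the difference down to the arm being in the view and its reflection, but did not check further.

**Lesser disagreements:**
- **Grip opening:** it read about 15 mm on the 18 mm knob, but the grip held throughout.
- **Side force:** up to 5 N built up along the bar, because my hinge position was off by a millimetre or two.

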